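# Make up a soldering kit and a coil kit

### The arm

A 6-joint arm with a two-finger parallel gripper is mounted at the origin on a cart in front of the work surface, level with it; the furniture and walls round the work are solid. World frame = base frame: x ahead of the robot, y to its left, z up, the work surface at z = 0. Lengths are in m, angles in rad, forces in N, time in s.
With the tool pointing down it reaches from about 0.375 to 0.9 m from the base axis. Payload 3.1 kg.
Tool frame: the origin (TCP) lies at the centre of the arm's flange, where the gripper is bolted on; the fingertips stand 173 mm ahead of it and the grasp point (between the pads) lies 155 mm ahead of it; z points along the fingers, y is the line along which they close (so a half turn about z gives the same grasp; the last joint's range is limited). The gripper opens to 85 mm and grips with 20 to 120 N. Pads are 22 mm wide; open, the fingers measure 114 mm over their backs; the gripper's body (76 mm by 85 mm) begins 54 mm behind the grasp point. The pads swing forward as they close: fully open they stand 13 mm farther back than shut.
Start: joints at [-1.421, 0.527, 1.433, -0, 1.181, -0.178], TCP at [0.201, -0.592, 0.405] pointing down, gripper open.
Joint ranges: [-3.08, 3.08], [-0.75, 2.2], [0.22, 2.44], [-1.43, 4.57], [0, 2.65], [-2.85, 2.85]. Speed limits (rad/s): [2.79, 2.79, 3.14, 3.14, 3.14, 3.14].

### API

Orientations are given as a unit quaternion [x, y, z, w].
In Python, from plant import ctrl gives the robot as it stands. The module is installed in compiled form; this text tells all that it offers.
- The arm moves only by the tool drive_tool, never from a script. Its argument "rows" is a list of rows, each an object with "rotation": the turn, a rotation vector about the tool's x, y, z each as a share of pi rad, from -1 to 1, a list of three; "travel": the shift along the tool's x, y, z each as a share of 0.5 m, from -1 to 1, a list of three; "gripper": the closure, from 0 (fully open) to 1 (shut). In form: [{"rotation": [rx, ry, rz], "travel": [dx, dy, dz], "gripper": gripper}, ...]. A call has 1 to 12 rows; each row is the pose to reach, as a shift and turn from the pose commanded when the call began, along the tool's axes at that moment, turning the shorter way round; what a row does not reach only later rows make up. A row lasts 1/10 s, in which the tool goes at most 50 mm and 8.59 degrees, less where a joint would pass 70% of its speed; a pose out of reach is approached as far as the arm can. A call with a number of a shift or a turn outside -1 to 1 is refused whole. A call with a gripper value outside its range is refused whole. The fingers move at their own pace and stop on an object; "grip_force" is the grip in N (left out, the last holds). Time passes only in rows, so rows that repeat a pose let the fingers close. It gives the time, the measured TCP pose, the force, the opening and the grip force at its end, in the units of the state.
- ctrl.sense(): the state, without advancing time (a new reading comes with each control period).
- ctrl.snapshot(name): name is "scene" or "side" or "wrist"; returns a dict with "image" (480x640x3 uint8, red, green, blue), "camera_matrix" (3x3 intrinsics, pixels), "world_to_cam" (4x4, takes a point from world to camera coordinates). Camera axes: x right, y down, z forward; pixel columns grow to the right and rows downward; lengths in m; the calibration is good to about 2 mm. A picture is of the moment at which its call begins. There is no depth.
- ctrl.close_job(): hands the job in; it is judged then, once.
The state is a dict: "t": time; "q": joint angles; "dq": joint speeds; "effort": joint torques, N m; "ee_pos": TCP position; "ee_rot": TCP orientation; "contact_force": force on the tool from outside, world axes, zero at the start; "wrist_torque": the same for the moment, N m; "finger_gap": finger opening in m; "gripper_force": force on a finger pad.
Only numpy, scipy, OpenCV 4.12 (cv2) and the standard library are available. Lean on these libraries where they do the work, as an engineer would, in place of code of your own. Each camera call takes 0.05 s, during which the arm holds its last target. There are 200 camera calls.

### The job

Make up two kits from the stock in the middle of the bench. In the three-compartment tray stand the flux jar in the compartment next to the pull tab, the low round tin in the middle one and the tall red-capped bottle in the one furthest from the tab; in the two-compartment tray stand the blue bobbin next to the tab and the little square bottle with the long black cap in the other. Each thing stands upright on the tray's floor about the middle of its compartment and is let go; the white-capped bottle and the black loupe belong to no kit, so leave them standing where they are.

Things in the scene. Friction and masses are not known exactly. Their poses are not given: they have to be found in the camera images.
- long_tray: Grey kit tray, fixed, three compartments in a row, 214 mm long without tab, 84 wide; walls and dividers 4 thick, 10 high; floor 3 thick; compartments 66 x 76 inside. A flat pull tab (loop 25 x 50, under 10 high) sticks out at one end. Origin: centre of the outline without tab, at bench height; +x runs along the row to the tab. Compartment centres: x = +70 mm (next to the tab), 0 and -70 mm, y = 0.
- short_tray: Grey kit tray, fixed, two compartments in a row, 144 mm long without tab, 84 wide; walls and dividers 4 thick, 10 high; floor 3 thick; compartments 66 x 76 inside. A flat pull tab (loop 25 x 50, under 10 high) sticks out at one end. Origin: centre of the outline without tab, at bench height; +x runs along the row to the tab. Compartment centres: x = +35 mm (next to the tab) and -35 mm, y = 0.
- jar: Flux jar, a stout brown cylinder 43 mm across and 54 mm high with a broad white screw lid (fixed on, 41 mm across, from 38 mm up), about 70 g. Origin: centre of its underside; z up.
- tin: Low round dark tin, 41 mm across and 19 mm high, lid fixed on, about 60 g. Origin: centre of its underside; z up.
- tall_bottle: Slim round bottle with a red cap, 29 mm across and 82 mm high; body straight up to about 50 mm, cap 21 mm across from 64 mm up; about 40 g. Origin: centre of its underside; z up.
- bobbin: Blue plastic bobbin with wire on its waist, standing, shaped like a small anvil: 33 (x) x 52 (y) x 44 (z) mm over the flanges; solid to the fingers as a block 26 (x) x 52 (y) x 44 (z) mm; about 60 g. In the tray it may have any yaw. Origin: centre of its underside; z up.
- square_bottle: Little square bottle 24 (x) x 28 (y) mm and 34 mm high, on it a long round black cap 18 mm across up to 66 mm; about 35 g; can be held by the cap. Origin: centre of its underside; z up.
- white_bottle: Round clear-white bottle with a white cap, 35 mm across and 66 mm high, standing among the stock; to be left alone. Origin: centre of its underside; z up.
- loupe: Black watchmaker's loupe, a truncated cone 35 mm across and 30 mm high, standing beyond the stock; to be left alone. Origin: centre of its underside; z up.

How it is judged:
At the end, for the whole second after the job is handed in: All five things stand upright (within 0.15 rad) on the floor of their own compartments, centres within 15 mm of its centre along and across the tray, underside under 6.5 mm over the bench, released and at rest; white-capped bottle and loupe within 25 mm of their start, upright (x of jar in the frame of long_tray between 0.055 and 0.085 m and y of jar in the frame of long_tray between -0.015 and 0.015 m and z of each of jar, tin, tall_bottle in the frame of long_tray below 0.0065 m and angle between each of jar, tin, tall_bottle, bobbin, square_bottle, white_bottle, loupe's own z axis and vertical below 0.15 rad and linear speed of each of jar, tin, tall_bottle, bobbin, square_bottle below 0.02 m/s and x of tin in the frame of long_tray between -0.015 and 0.015 m and y of tin in the frame of long_tray between -0.015 and 0.015 m and x of tall_bottle in the frame of long_tray between -0.085 and -0.055 m and y of tall_bottle in the frame of long_tray between -0.015 and 0.015 m and x of bobbin in the frame of short_tray between 0.02 and 0.05 m and y of bobbin in the frame of short_tray between -0.015 and 0.015 m and z of each of bobbin, square_bottle in the frame of short_tray below 0.0065 m and x of square_bottle in the frame of short_tray between -0.05 and -0.02 m and y of square_bottle in the frame of short_tray between -0.015 and 0.015 m and distance of each of white_bottle, loupe from where it was at the start of the episode below 0.025 m); the robot touches nothing.
It fails at once if the white-capped bottle or the loupe is moved by more than 25 mm or tipped (distance of any of white_bottle, loupe from where it was at the start of the episode above 0.025 m or angle between any of white_bottle, loupe's own z axis and vertical above 0.3 rad).
It also fails if it takes over 128 s, if anything falls off the work surface, if the arm or the gripper's body presses on something with over 40 N, if the wrist force passes 120 N, or if a joint passes its speed limit or range.

## Working session

There is one attempt and no reset: what is moved stays moved. The work goes in short steps, Python scripts to look and compute and a tool call to move; the robot and the scene stay as the last step left them, time stands still between calls to the robot, and variables do not carry over. Pictures are saved under pics/ and viewed, at most 14 in all, crops included, and the job is handed in when it is done.

Besides the shell and the picture viewer there is one more tool, called as name(argument=value, ...) on one line, values as JSON. drive_tool: Moves the arm, as the interface text tells. Its arguments: {"type":"object","properties":{"rows":{"type":"array"},"grip_force":{"type":"number"}},"required":["rows"]}

```bash
mkdir -p pics; python3 - <<'E'
from plant import ctrl
import cv2
s=ctrl.sense(); print(s['t'],s['ee_pos'],s['ee_rot'],s['finger_gap'])
for n in ("scene","side","wrist"):
    r=ctrl.snapshot(n); cv2.imwrite(f"pics/{n}0.png",r["image"][:,:,::-1])
    print(n,r["camera_matrix"].round(1).tolist(),r["world_to_cam"].round(3).tolist())
E
```

```text
0.0 [ 0.20119264 -0.59137748  0.40372588] [ 9.86599197e-01  1.63158974e-01  2.70652791e-05 -1.08348169e-03] 0.08529085184627634
scene [[595.3, 0.0, 319.1], [0.0, 595.3, 229.5], [0.0, 0.0, 1.0]] [[-0.822, -0.57, -0.025, 0.365], [-0.26, 0.413, -0.873, 0.273], [0.507, -0.711, -0.488, 0.539], [0.0, 0.0, 0.0, 1.0]]
side [[482.5, 0.0, 318.2], [0.0, 482.5, 235.3], [0.0, 0.0, 1.0]] [[-0.886, -0.464, 0.014, 0.393], [-0.299, 0.547, -0.782, 0.295], [0.355, -0.697, -0.624, 0.529], [0.0, 0.0, 0.0, 1.0]]
wrist [[408.1, 0.0, 311.1], [0.0, 408.1, 232.2], [0.0, 0.0, 1.0]] [[0.322, -0.947, -0.002, -0.624], [-0.908, -0.31, 0.281, -0.038], [-0.267, -0.089, -0.96, 0.378], [0.0, 0.0, 0.0, 1.0]]
```

View pics/scene0.png

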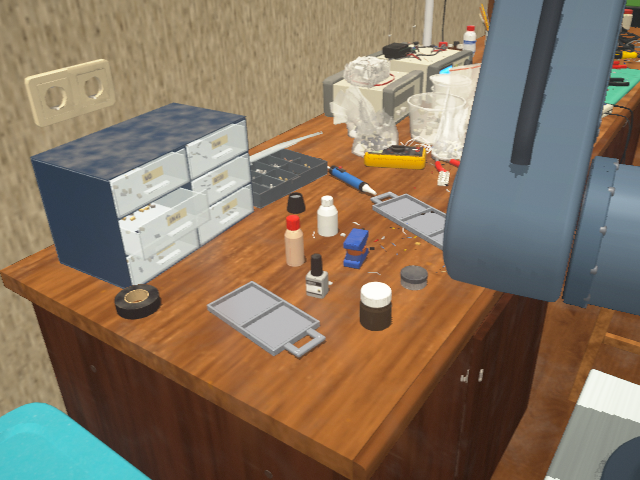

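View pics/side0.png

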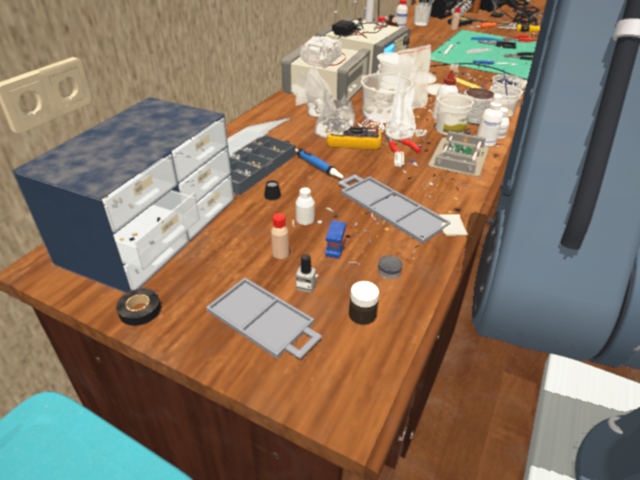

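The scene and side views show the short tray at about (265,318), its tab towards the robot, and the stock in the middle. The long tray is at about (395,207) in the side view, tab at its far left end (350,183). I'll enlarge both.

```bash
python3 - <<'E'
import cv2
a=cv2.imread("pics/side0.png")[165:365,200:460]; cv2.imwrite("pics/sidec.png",cv2.resize(a,None,fx=3,fy=3,interpolation=cv2.INTER_CUBIC))
a=cv2.imread("pics/scene0.png")[185:365,200:460]; cv2.imwrite("pics/scenec.png",cv2.resize(a,None,fx=3,fy=3,interpolation=cv2.INTER_CUBIC))
E
```

```text
(no output)
```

View pics/sidec.png

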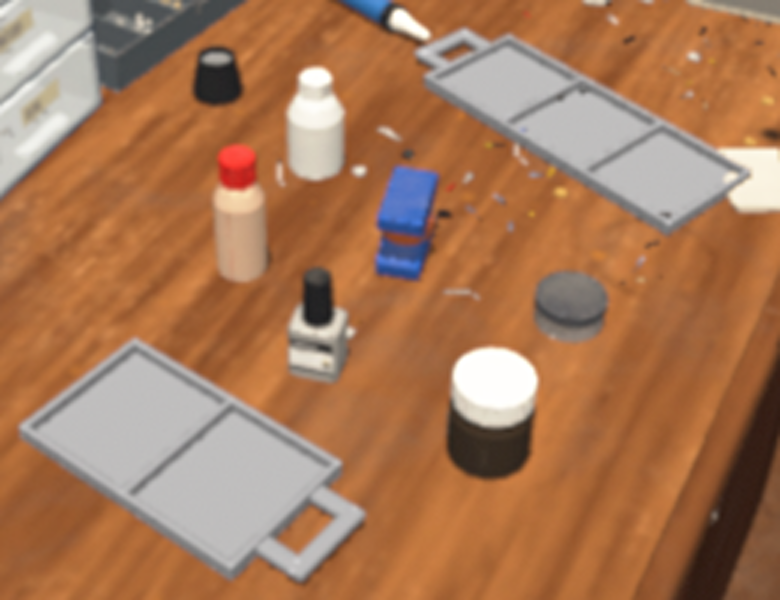

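View pics/scenec.png

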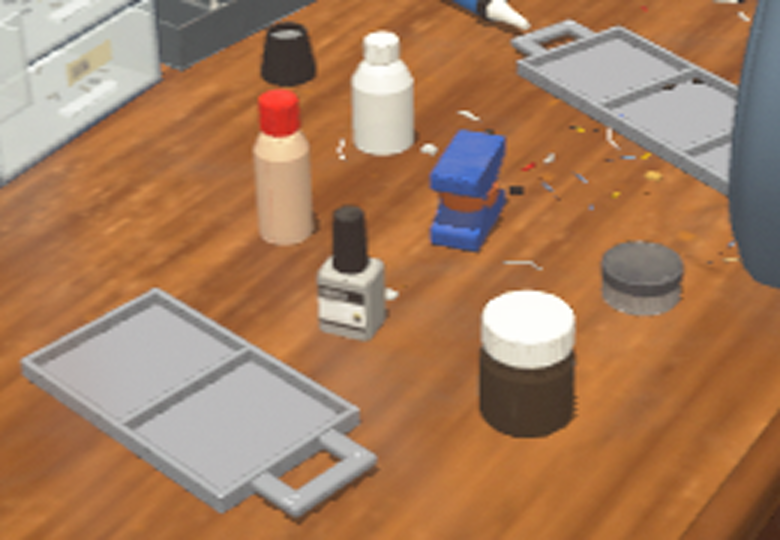

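```bash
cat > h.py <<'E'
import numpy as np, cv2
from scipy.optimize import least_squares
from plant import ctrl
def proj(r,P):
    P=np.atleast_2d(P); c=(r["world_to_cam"][:3,:3]@P.T).T+r["world_to_cam"][:3,3]
    p=(r["camera_matrix"]@c.T).T; return p[:,:2]/p[:,2:]
def back(r,px,z):
    R=r["world_to_cam"][:3,:3];t=r["world_to_cam"][:3,3]
    px=np.atleast_2d(px).astype(float); d=np.c_[px,np.ones(len(px))]@np.linalg.inv(r["camera_matrix"]).T@R
    o=-R.T@t; return (o+d*((z-o[2])/d[:,2])[:,None])[:,:2]
th=np.linspace(0,2*np.pi,72)
def stack(rings): return np.concatenate([np.c_[rr*np.cos(th),rr*np.sin(th),0*th+z] for rr,z in rings])
def rect(x,y): return np.array([[x,y],[-x,y],[-x,-y],[x,-y]])/2
E
cat > m.py <<'E'
from h import *
V={n:ctrl.snapshot(n) for n in("scene","side")}
off={"scene":(200,185),"side":(200,165)}
def full(n,p): return np.asarray(p,float)/3+off[n]
M=dict(jar=[(.0215,0),(.0215,.036),(.0205,.054)],tin=[(.0205,0),(.0205,.019)],tall=[(.0145,0),(.0145,.05),(.0105,.064),(.0105,.082)],
 white=[(.0175,0),(.0175,.045),(.008,.066)],loupe=[(.0175,0),(.012,.03)])
B=dict(jar=([480,576,290,433],[448,538,349,475]),tin=([601,684,241,313],[535,608,271,340]),tall=([254,312,90,243],[214,267,146,280]),
 white=([351,413,32,154],[287,345,69,178]),loupe=([261,316,22,84],[194,242,48,104]))
for k in M:
    P=stack(M[k])
    def f(x,names=("scene","side")):
        o=[]
        for n in names:
            b=B[k][n=="side"]; q=(proj(V[n],P+[x[0],x[1],0])-off[n])*3
            o+=list(np.array([q[:,0].min(),q[:,0].max(),q[:,1].min(),q[:,1].max()])-b)
        return o
    s=least_squares(f,[.5,-.55],x_scale=.01)
    print(k,s.x.round(4),np.round(s.fun/3,1), [least_squares(f,s.x,args=((n,),)).x.round(4).tolist() for n in V])
# trays
def tray(nm,L,obs,g):
    def f(x):
        c,s=np.cos(x[2]),np.sin(x[2]); Q=rect(L,.084)@np.array([[c,s],[-s,c]])+x[:2]
        P=np.c_[Q,[.01]*4]; o=[]
        for n,i,p in obs: o+=list(proj(V[n],P[i])[0]-full(n,p))
        return o
    best=min((least_squares(f,[*g,a],x_scale=[.01,.01,.1]) for a in np.arange(-3,3.2,.4)),key=lambda s:s.cost)
    print(nm,best.x.round(4),best.fun.round(1))
    return best.x
for n in V:
    S={"side":[(22,427),(136,341),(340,465),(231,565)],"scene":[(24,364),(156,289),(358,412),(222,503)]}[n]
    print(n,"short corners",back(V[n],full(n,S),.01).round(3).tolist())
L=[(427,78),(509,38),(748,173),(669,224)]
print("long corners",back(V["side"],full("side",L),.01).round(3).tolist())
for n,p in(("side",[(393,168),(438,172),(427,216),(380,206)]),("scene",[(455,130),(506,136),(488,190),(431,178)])):
    print("bobbin top",n,back(V[n],full(n,p),.044).round(4).tolist())
for n,p in(("side",[(290,369),(332,380),(347,350)]),("scene",[(319,328),(367,339),(385,318)])):
    print("sq bottom",n,back(V[n],full(n,p),0).round(4).tolist())
for n,p in(("side",(319,274)),("scene",(349,212))):print("sq cap",back(V[n],full(n,p),.066).round(4))
E
python3 m.py
```

```text
jar [ 0.4145 -0.0932] [-0.3  0.1 -1.   2.5 -0.3  0.4 -2.7  0.8] [[0.4154, -0.095], [0.4139, -0.0916]]
tin [ 0.4133 -0.2052] [-0.6  0.1 -0.3  1.7 -0.5  0.9 -1.7  0.1] [[0.414, -0.2072], [0.413, -0.2033]]
tall [ 0.5979 -0.1545] [-0.5 -0.  -0.5  1.9  0.2  0.3 -1.8  0.3] [[0.5989, -0.1566], [0.5973, -0.1527]]
white [ 0.6096 -0.2651] [-0.2 -0.1  0.4  0.9  0.4 -0.2 -0.8 -0.4] [[0.6107, -0.2672], [0.6089, -0.2632]]
loupe [ 0.7072 -0.3038] [-0.5 -0.1  0.3  1.2 -0.2  0.8 -1.7  0.1] [[0.7087, -0.3067], [0.7062, -0.3012]]
scene short corners [[0.623, 0.015], [0.612, -0.066], [0.471, -0.04], [0.484, 0.041]]
side short corners [[0.625, 0.017], [0.61, -0.063], [0.471, -0.037], [0.487, 0.04]]
long corners [[0.582, -0.372], [0.553, -0.447], [0.359, -0.372], [0.387, -0.299]]
bobbin top side [[0.5379, -0.228], [0.513, -0.2372], [0.501, -0.1969], [0.5284, -0.1922]]
bobbin top scene [[0.5396, -0.2321], [0.5133, -0.241], [0.4926, -0.1882], [0.5233, -0.1828]]
sq bottom side [[0.5312, -0.0925], [0.5073, -0.096], [0.511, -0.1202]]
sq bottom scene [[0.532, -0.0944], [0.507, -0.0996], [0.5095, -0.119]]
sq cap [[ 0.5184 -0.102 ]]
sq cap [[ 0.5189 -0.1044]]
```

View pics/wrist0.png

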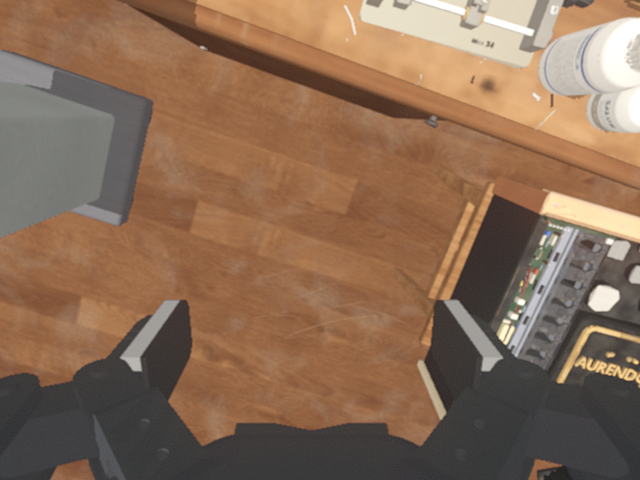

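The wrist view is only floor so far. Positions from the two fixed views agree within about 4 mm. I'll move over the stock with the tool yawed to 90°, so tool x lies along world y and tool y along world x, and refine there.

drive_tool(rows=[{"rotation": [0, 0, -0.396], "travel": [0.792, -0.472, 0], "gripper": 0}, {"rotation": [0, 0, -0.396], "travel": [0.792, -0.472, 0], "gripper": 0}, {"rotation": [0, 0, -0.396], "travel": [0.792, -0.472, 0], "gripper": 0}, {"rotation": [0, 0, -0.396], "travel": [0.792, -0.472, 0], "gripper": 0}, {"rotation": [0, 0, -0.396], "travel": [0.792, -0.472, 0], "gripper": 0}, {"rotation": [0, 0, -0.396], "travel": [0.792, -0.472, 0], "gripper": 0}, {"rotation": [0, 0, -0.396], "travel": [0.792, -0.472, 0], "gripper": 0}, {"rotation": [0, 0, -0.396], "travel": [0.792, -0.472, 0], "gripper": 0}, {"rotation": [0, 0, -0.396], "travel": [0.792, -0.472, 0], "gripper": 0}, {"rotation": [0, 0, -0.396], "travel": [0.792, -0.472, 0], "gripper": 0}, {"rotation": [0, 0, -0.396], "travel": [0.792, -0.472, 0], "gripper": 0}, {"rotation": [0, 0, -0.396], "travel": [0.792, -0.472, 0], "gripper": 0}], grip_force=40)

```text
t: 1.45
ee_pos: [0.4998, -0.2413, 0.4046]
ee_rot: [0.707, 0.707, -0.0, -0.0]
contact_force: [0.1, -0.0, -0.4]
finger_gap: 0.0855
gripper_force: 0.0
```

```bash
python3 - <<'E'
from h import *
from scipy.spatial.transform import Rotation as R
s=ctrl.sense(); print(s['t'],s['ee_pos'].round(4),R.from_quat(s['ee_rot']).as_matrix().round(3).tolist(),s['q'].round(2))
r=ctrl.snapshot("wrist"); cv2.imwrite("pics/w1.png",cv2.resize(r["image"][:,:,::-1],(800,600),interpolation=cv2.INTER_CUBIC))
np.savez("w1.npz",**{k:r[k] for k in("camera_matrix","world_to_cam")})
E
```

```text
1.45 [ 0.4998 -0.2413  0.4046] [[-0.001, 1.0, -0.001], [1.0, 0.001, -0.001], [-0.001, -0.001, -1.0]] [-0.65  0.43  1.61 -0.    1.1  -0.65]
```

View pics/w1.png

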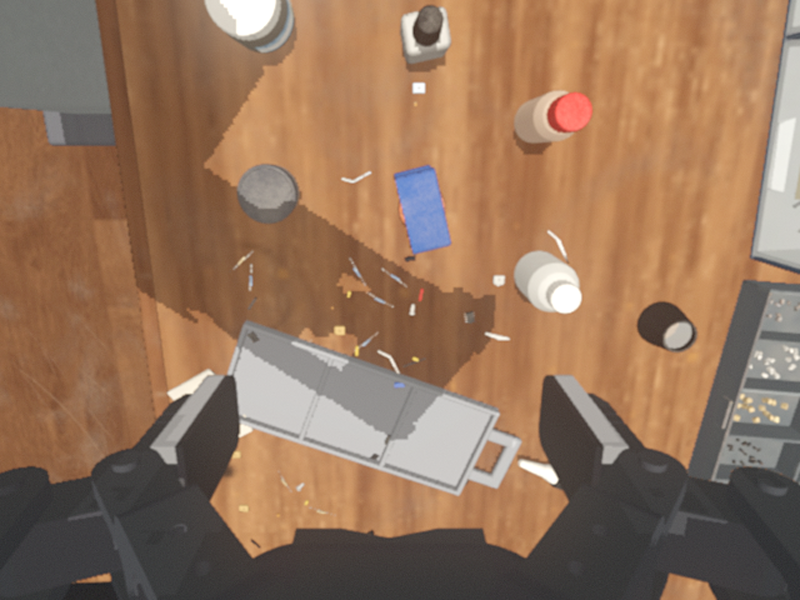

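The wrist view (800 px wide) shows the bobbin top with corners (396,173), (432,167), (450,244), (413,252). The tin is at (268,190), the red cap at (572,112), the long tray's rim corners at (244,323), (498,410), (460,494), and the white bottle cap at (566,298).

```bash
python3 - <<'E'
from h import *
r=dict(np.load("w1.npz"))
b=lambda p,z: back(r,np.array(p)/1.25,z).round(4).tolist()
print("bobbin",b([(396,173),(432,167),(450,244),(413,252)],.044))
print("tin",b([(268,189)],.019),"tall",b([(572,112)],.082),"sqcap",b([(429,15)],.066),"white",b([(566,298)],.066),"loupe",b([(678,335)],.03))
print("long",b([(244,323),(498,410),(460,494)],.01), "div",b([(331,355),(412,388),(303,440),(382,467)],.01))
E
```

```text
bobbin [[0.5028, -0.1898], [0.5254, -0.1861], [0.5384, -0.2352], [0.5143, -0.2406]]
tin [[0.4156, -0.2021]] tall [[0.5971, -0.1553]] sqcap [[0.52, -0.1049]] white [[0.6101, -0.2653]] loupe [[0.7064, -0.3042]]
long [[0.3888, -0.3028], [0.5855, -0.3761], [0.5584, -0.4552]] div [[0.4538, -0.3289], [0.5167, -0.3569], [0.4288, -0.4036], [0.4929, -0.429]]
```

drive_tool(rows=[{"rotation": [0, 0, 0], "travel": [0.076, -0.171, 0], "gripper": 0}, {"rotation": [0, 0, 0], "travel": [0.076, -0.171, 0.1], "gripper": 0}, {"rotation": [0, 0, 0], "travel": [0.076, -0.171, 0.2], "gripper": 0}, {"rotation": [0, 0, 0], "travel": [0.076, -0.171, 0.3], "gripper": 0}, {"rotation": [0, 0, 0], "travel": [0.076, -0.171, 0.38], "gripper": 0}, {"rotation": [0, 0, 0], "travel": [0.076, -0.171, 0.43], "gripper": 0}, {"rotation": [0, 0, 0], "travel": [0.076, -0.171, 0.457], "gripper": 0}, {"rotation": [0, 0, 0], "travel": [0.076, -0.171, 0.457], "gripper": 0}])

```text
t: 2.3
ee_pos: [0.4135, -0.2042, 0.1743]
ee_rot: [0.708, 0.706, -0.0, -0.002]
contact_force: [-0.1, 0.4, 0.6]
finger_gap: 0.0857
gripper_force: 0.0
```

drive_tool(rows=[{"rotation": [0, 0, 0], "travel": [0, 0, 0], "gripper": 0.3}, {"rotation": [0, 0, 0], "travel": [0, 0, 0], "gripper": 0.7}, {"rotation": [0, 0, 0], "travel": [0, 0, 0], "gripper": 1}, {"rotation": [0, 0, 0], "travel": [0, 0, 0], "gripper": 1}, {"rotation": [0, 0, 0], "travel": [0, 0, 0], "gripper": 1}, {"rotation": [0, 0, 0], "travel": [0, 0, 0], "gripper": 1}, {"rotation": [0, 0, 0], "travel": [0, 0, 0], "gripper": 1}, {"rotation": [0, 0, 0], "travel": [0, 0, 0], "gripper": 1}])

```text
t: 3.1
ee_pos: [0.4148, -0.2032, 0.1776]
ee_rot: [0.707, 0.708, -0.0, 0.001]
contact_force: [-1.3, -1.4, 5.2]
finger_gap: 0.0388
gripper_force: 39.5
```

drive_tool(rows=[{"rotation": [0, 0, 0], "travel": [0, 0, -0.05], "gripper": 1}, {"rotation": [0, 0, 0], "travel": [0, 0, -0.15], "gripper": 1}, {"rotation": [0, 0, 0], "travel": [0, 0, -0.25], "gripper": 1}, {"rotation": [0, 0, 0], "travel": [0, 0, -0.25], "gripper": 1}, {"rotation": [0, 0, 0], "travel": [0, 0, -0.25], "gripper": 1}])

```text
t: 3.6
ee_pos: [0.4147, -0.2027, 0.303]
ee_rot: [0.707, 0.708, 0.0, 0.002]
contact_force: [0.0, 0.4, -1.6]
finger_gap: 0.0387
gripper_force: 40.6
```

```bash
python3 - <<'E'
from h import *
s=ctrl.sense(); print(s['t'],s['ee_pos'].round(4),s['finger_gap'],s['contact_force'])
a=ctrl.snapshot("side")["image"][:,:,::-1];b=ctrl.snapshot("wrist")["image"][:,:,::-1]
c=np.hstack([cv2.resize(a[100:340,300:480],(450,600)),cv2.resize(b[240:480,140:480][:,50:190+0],(350,600))])
cv2.imwrite("pics/a2.png",c)
E
```

```text
3.6 [ 0.4147 -0.2027  0.303 ] 0.038746903241972025 [ 0.0334464   0.37187323 -1.62464255]
```

View pics/a2.png

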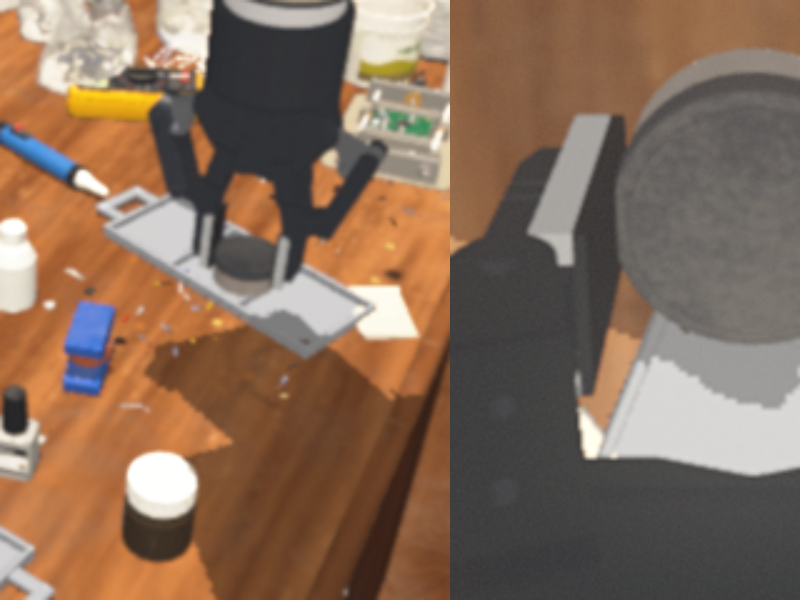

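The tin is held level. I'll carry it to the middle compartment, turning the fingers across the tray.

drive_tool(rows=[{"rotation": [0, 0, -0.387], "travel": [-0.346, 0.115, 0], "gripper": 1}, {"rotation": [0, 0, -0.387], "travel": [-0.346, 0.115, 0], "gripper": 1}, {"rotation": [0, 0, -0.387], "travel": [-0.346, 0.115, 0], "gripper": 1}, {"rotation": [0, 0, -0.387], "travel": [-0.346, 0.115, 0], "gripper": 1}, {"rotation": [0, 0, -0.387], "travel": [-0.346, 0.115, 0], "gripper": 1}, {"rotation": [0, 0, -0.387], "travel": [-0.346, 0.115, 0], "gripper": 1}, {"rotation": [0, 0, -0.387], "travel": [-0.346, 0.115, 0], "gripper": 1}, {"rotation": [0, 0, -0.387], "travel": [-0.346, 0.115, 0], "gripper": 1}, {"rotation": [0, 0, -0.387], "travel": [-0.346, 0.115, 0.08], "gripper": 1}, {"rotation": [0, 0, -0.387], "travel": [-0.346, 0.115, 0.16], "gripper": 1}, {"rotation": [0, 0, -0.387], "travel": [-0.346, 0.115, 0.21], "gripper": 1}, {"rotation": [0, 0, -0.387], "travel": [-0.346, 0.115, 0.21], "gripper": 1}])

```text
t: 4.9
ee_pos: [0.4704, -0.3738, 0.1901]
ee_rot: [0.176, 0.984, 0.004, -0.005]
contact_force: [-0.5, 0.2, -1.0]
finger_gap: 0.0387
gripper_force: 40.6
```

```bash
cat > st.py <<'E'
from h import *
from scipy.spatial.transform import Rotation as R
s=ctrl.sense(); m=R.from_quat(s['ee_rot']).as_matrix()
print(round(s['t'],2),s['ee_pos'].round(4),"psi",np.degrees(np.arctan2(m[1,0],m[0,0])).round(1),"tilt",np.degrees(np.arccos(-m[2,2])).round(2),"gap",round(s['finger_gap'],4),"F",s['contact_force'].round(1))
E
cat > go.py <<'E'
# go.py x y z [psi_deg] : shares from the current pose (tilt ignored)
import sys; from st import *
x,y,z,*p=map(float,sys.argv[1:]); a=np.arctan2(m[1,0],m[0,0]); d=np.array([x,y,z])-s['ee_pos']
c,k=np.cos(a),np.sin(a); print("travel",np.round(np.array([d[0]*c+d[1]*k,d[0]*k-d[1]*c,-d[2]])/.5,3))
if p: print("rotz",round((-(np.radians(p[0])-a)+np.pi)%(2*np.pi)/np.pi-1,3))
E
python3 go.py .472 -.3765 .1795 159.6
```

```text
4.9 [ 0.4704 -0.3738  0.1901] psi 159.7 tilt 0.76 gap 0.0387 F [-0.5  0.2 -1. ]
travel [-0.005 -0.004  0.021]
rotz 0.001
```

drive_tool(rows=[{"rotation": [0, 0, 0], "travel": [0, 0, 0.012], "gripper": 1}, {"rotation": [0, 0, 0], "travel": [0, 0, 0.022], "gripper": 1}, {"rotation": [0, 0, 0], "travel": [0, 0, 0.03], "gripper": 1}, {"rotation": [0, 0, 0], "travel": [0, 0, 0.031], "gripper": 1}, {"rotation": [0, 0, 0], "travel": [0, 0, 0.031], "gripper": 1}, {"rotation": [0, 0, 0], "travel": [0, 0, 0.031], "gripper": 1}])

```text
t: 5.5
ee_pos: [0.4725, -0.3759, 0.1814]
ee_rot: [0.176, 0.984, -0.0, 0.0]
contact_force: [0.0, -0.2, -0.1]
finger_gap: 0.0384
gripper_force: 40.6
```

```bash
python3 st.py; python3 - <<'E'
from h import *
b=ctrl.snapshot("wrist")["image"][:,:,::-1]
cv2.imwrite("pics/a3.png",b)
E
```

```text
5.5 [ 0.4725 -0.3759  0.1814] psi 159.7 tilt 0.07 gap 0.0384 F [ 0.  -0.2 -0.1]
```

View pics/a3.png

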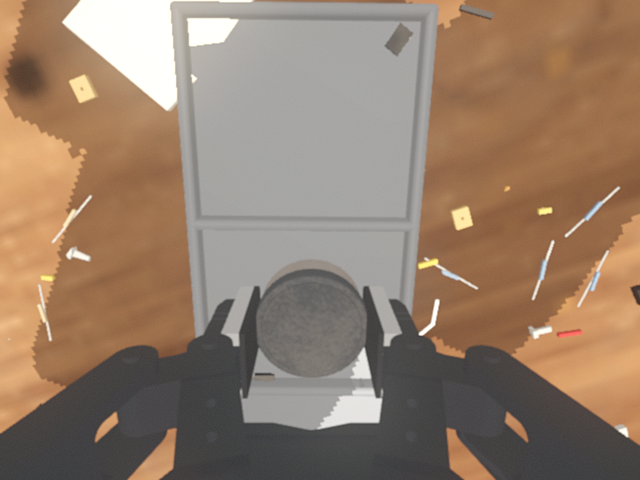

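The tin sits between the dividers (rows 223 and 383), centred across the tray, and it's at floor height. Releasing.

drive_tool(rows=[{"rotation": [0, 0, 0], "travel": [0, 0, 0.001], "gripper": 1}, {"rotation": [0, 0, 0], "travel": [0, 0, 0.001], "gripper": 0.48}, {"rotation": [0, 0, 0], "travel": [0, 0, 0.001], "gripper": 0.46}, {"rotation": [0, 0, 0], "travel": [0, 0, 0.001], "gripper": 0.44}, {"rotation": [0, 0, 0], "travel": [0, 0, -0.02], "gripper": 0.4}, {"rotation": [0, 0, 0], "travel": [0, 0, -0.1], "gripper": 0}, {"rotation": [0, 0, 0], "travel": [0, 0, -0.2], "gripper": 0}, {"rotation": [0, 0, 0], "travel": [0, 0, -0.25], "gripper": 0}, {"rotation": [0, 0, 0], "travel": [0, 0, -0.25], "gripper": 0}])

```text
t: 6.45
ee_pos: [0.4734, -0.3768, 0.3111]
ee_rot: [0.176, 0.984, -0.003, 0.004]
contact_force: [0.1, -0.9, -0.1]
finger_gap: 0.0855
gripper_force: 0.0
```

```bash
python3 go.py .4145 -.0935 .305 90; python3 - <<'E'
from h import *
r=ctrl.snapshot("wrist");np.savez("w4.npz",**{k:r[k] for k in("camera_matrix","world_to_cam")})
cv2.imwrite("pics/a4.png",r["image"][:,:,::-1])
E
```

```text
6.45 [ 0.4734 -0.3768  0.3111] psi 159.7 tilt 0.6 gap 0.0855 F [ 0.1 -0.9 -0.1]
travel [0.307 0.491 0.012]
rotz 0.387
```

View pics/a4.png

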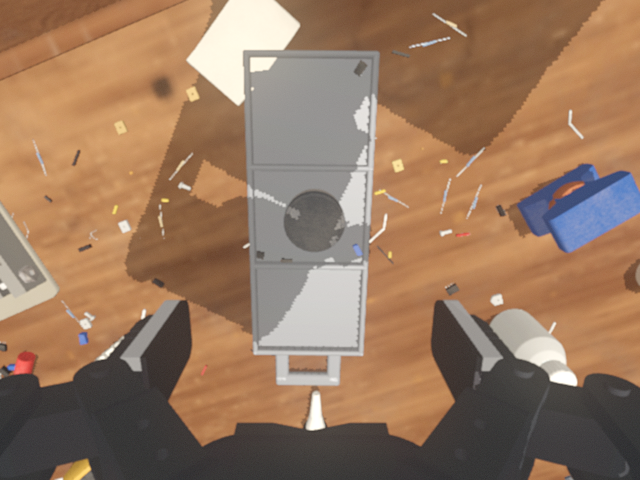

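The tray's corners are at (245,51), (379,52), (363,354), (254,354), and the tin stands free at (315,221).

```bash
python3 - <<'E'
from h import *
r=dict(np.load("w4.npz"))
C=back(r,[(363,354),(254,354),(245,51),(379,52)],.01);print(C.round(4).tolist(),"dims",[np.linalg.norm(C[i]-C[i-1]).round(4) for i in range(4)])
def f(x):
    c,s=np.cos(x[2]),np.sin(x[2]);return ((rect(.214,.084)@np.array([[c,s],[-s,c]])+x[:2])-C[[0,3,2,1]]).ravel()
b=min((least_squares(f,[.47,-.37,a]) for a in(-.36,2.8)),key=lambda s:s.cost)
x=b.x;print(x.round(4),b.fun.round(4));c,s=np.cos(x[2]),np.sin(x[2]);M=np.array([[c,s],[-s,c]])
t=back(r,[(315,221)],.022)[0];print("tin",t.round(4),"in tray",(M@(t-x[:2])).round(4))
for q in(.07,-.07):print(q,(x[:2]+M.T@[q,0]).round(4))
E
```

```text
[[0.5853, -0.3786], [0.557, -0.4561], [0.3596, -0.38], [0.3884, -0.3038]] dims [np.float64(0.2107), np.float64(0.0826), np.float64(0.2116), np.float64(0.0814)]
[ 0.4726 -0.3796  5.919 ] [ 0.0022  0.0001 -0.0008  0.0015 -0.002  -0.0008  0.0006 -0.0008]
tin [ 0.4718 -0.3758] in tray [-0.0022  0.0033]
0.07 [ 0.538  -0.4046]
-0.07 [ 0.4072 -0.3547]
```

drive_tool(rows=[{"rotation": [0, 0, 0.387], "travel": [0.305, 0.491, 0], "gripper": 0}, {"rotation": [0, 0, 0.387], "travel": [0.305, 0.491, 0], "gripper": 0}, {"rotation": [0, 0, 0.387], "travel": [0.305, 0.491, 0], "gripper": 0}, {"rotation": [0, 0, 0.387], "travel": [0.305, 0.491, 0], "gripper": 0}, {"rotation": [0, 0, 0.387], "travel": [0.305, 0.491, 0], "gripper": 0}, {"rotation": [0, 0, 0.387], "travel": [0.305, 0.491, 0], "gripper": 0}, {"rotation": [0, 0, 0.387], "travel": [0.305, 0.491, 0], "gripper": 0}, {"rotation": [0, 0, 0.387], "travel": [0.305, 0.491, 0], "gripper": 0}, {"rotation": [0, 0, 0.387], "travel": [0.305, 0.491, 0], "gripper": 0}, {"rotation": [0, 0, 0.387], "travel": [0.305, 0.491, 0], "gripper": 0}, {"rotation": [0, 0, 0.387], "travel": [0.305, 0.491, 0], "gripper": 0}, {"rotation": [0, 0, 0.387], "travel": [0.305, 0.491, 0], "gripper": 0}])

```text
t: 7.7
ee_pos: [0.4143, -0.0929, 0.3055]
ee_rot: [0.707, 0.708, -0.0, -0.0]
contact_force: [-0.1, 0.3, 0.3]
finger_gap: 0.0856
gripper_force: 0.0
```

```bash
python3 go.py .4145 -.0935 .181 90
```

```text
7.7 [ 0.4143 -0.0929  0.3055] psi 90.1 tilt 0.03 gap 0.0856 F [-0.1  0.3  0.3]
travel [-0.001  0.     0.249]
rotz 0.001
```

drive_tool(rows=[{"rotation": [0, 0, 0], "travel": [0, 0, 0.09], "gripper": 0}, {"rotation": [0, 0, 0], "travel": [0, 0, 0.17], "gripper": 0}, {"rotation": [0, 0, 0], "travel": [0, 0, 0.22], "gripper": 0}, {"rotation": [0, 0, 0], "travel": [0, 0, 0.249], "gripper": 0}, {"rotation": [0, 0, 0], "travel": [0, 0, 0.249], "gripper": 0}, {"rotation": [0, 0, 0], "travel": [0, 0, 0.249], "gripper": 0.5}, {"rotation": [0, 0, 0], "travel": [0, 0, 0.249], "gripper": 1}, {"rotation": [0, 0, 0], "travel": [0, 0, 0.249], "gripper": 1}, {"rotation": [0, 0, 0], "travel": [0, 0, 0.249], "gripper": 1}, {"rotation": [0, 0, 0], "travel": [0, 0, 0.249], "gripper": 1}, {"rotation": [0, 0, 0], "travel": [0, 0, 0.249], "gripper": 1}, {"rotation": [0, 0, 0], "travel": [0, 0, 0.249], "gripper": 1}])

```text
t: 8.9
ee_pos: [0.4146, -0.0928, 0.1824]
ee_rot: [0.707, 0.708, 0.0, 0.001]
contact_force: [0.5, -0.1, 6.9]
finger_gap: 0.0422
gripper_force: 40.1
```

drive_tool(rows=[{"rotation": [0, 0, 0], "travel": [0, 0, -0.05], "gripper": 1}, {"rotation": [0, 0, 0], "travel": [0, 0, -0.15], "gripper": 1}, {"rotation": [0, 0, 0], "travel": [0, 0, -0.25], "gripper": 1}, {"rotation": [0, 0, 0], "travel": [0, 0, -0.3], "gripper": 1}, {"rotation": [0, 0, 0], "travel": [0, 0, -0.3], "gripper": 1}, {"rotation": [0, 0, 0], "travel": [0, 0, -0.3], "gripper": 1}])

```text
t: 9.5
ee_pos: [0.414, -0.0924, 0.3318]
ee_rot: [0.707, 0.708, 0.0, 0.001]
contact_force: [0.7, 0.6, -0.5]
finger_gap: 0.0421
gripper_force: 40.8
```

```bash
python3 go.py .538 -.404 .205 159.6
```

```text
9.5 [ 0.414  -0.0924  0.3318] psi 90.1 tilt 0.1 gap 0.0421 F [ 0.7  0.6 -0.5]
travel [-0.623  0.247  0.254]
rotz -0.386
```

drive_tool(rows=[{"rotation": [0, 0, -0.386], "travel": [-0.623, 0.247, 0], "gripper": 1}, {"rotation": [0, 0, -0.386], "travel": [-0.623, 0.247, 0], "gripper": 1}, {"rotation": [0, 0, -0.386], "travel": [-0.623, 0.247, 0], "gripper": 1}, {"rotation": [0, 0, -0.386], "travel": [-0.623, 0.247, 0], "gripper": 1}, {"rotation": [0, 0, -0.386], "travel": [-0.623, 0.247, 0], "gripper": 1}, {"rotation": [0, 0, -0.386], "travel": [-0.623, 0.247, 0], "gripper": 1}, {"rotation": [0, 0, -0.386], "travel": [-0.623, 0.247, 0], "gripper": 1}, {"rotation": [0, 0, -0.386], "travel": [-0.623, 0.247, 0], "gripper": 1}, {"rotation": [0, 0, -0.386], "travel": [-0.623, 0.247, 0], "gripper": 1}, {"rotation": [0, 0, -0.386], "travel": [-0.623, 0.247, 0.09], "gripper": 1}, {"rotation": [0, 0, -0.386], "travel": [-0.623, 0.247, 0.18], "gripper": 1}, {"rotation": [0, 0, -0.386], "travel": [-0.623, 0.247, 0.25], "gripper": 1}])

```text
t: 10.7
ee_pos: [0.5369, -0.4018, 0.2022]
ee_rot: [0.179, 0.984, 0.002, -0.003]
contact_force: [-0.1, 0.4, -0.6]
finger_gap: 0.0421
gripper_force: 40.8
```

drive_tool(rows=[{"rotation": [0, 0, 0], "travel": [0, 0, 0], "gripper": 1}, {"rotation": [0, 0, 0], "travel": [0, 0, 0.02], "gripper": 1}, {"rotation": [0, 0, 0], "travel": [0, 0, 0.035], "gripper": 1}, {"rotation": [0, 0, 0], "travel": [0, 0, 0.042], "gripper": 1}, {"rotation": [0, 0, 0], "travel": [0, 0, 0.042], "gripper": 1}, {"rotation": [0, 0, 0], "travel": [0, 0, 0.042], "gripper": 1}])

```text
t: 11.3
ee_pos: [0.5385, -0.4043, 0.1863]
ee_rot: [0.178, 0.984, -0.001, 0.001]
contact_force: [0.3, 0.7, -1.1]
finger_gap: 0.0421
gripper_force: 40.8
```

```bash
python3 go.py .538 -.404 .184 159.6
```

```text
11.3 [ 0.5385 -0.4043  0.1863] psi 159.5 tilt 0.11 gap 0.0421 F [ 0.3  0.7 -1.1]
travel [0.001 0.    0.005]
rotz -0.0
```

drive_tool(rows=[{"rotation": [0, 0, 0], "travel": [0, 0, 0.002], "gripper": 1}, {"rotation": [0, 0, 0], "travel": [0, 0, 0.002], "gripper": 1}, {"rotation": [0, 0, 0], "travel": [0, 0, 0.002], "gripper": 0.46}, {"rotation": [0, 0, 0], "travel": [0, 0, 0.002], "gripper": 0.42}, {"rotation": [0, 0, 0], "travel": [0, 0, 0.002], "gripper": 0.4}, {"rotation": [0, 0, 0], "travel": [0, 0, -0.02], "gripper": 0.35}, {"rotation": [0, 0, 0], "travel": [0, 0, -0.1], "gripper": 0.2}, {"rotation": [0, 0, 0], "travel": [0, 0, -0.2], "gripper": 0}, {"rotation": [0, 0, 0], "travel": [0, 0, -0.27], "gripper": 0}, {"rotation": [0, 0, 0], "travel": [0, 0, -0.27], "gripper": 0}])

```text
t: 12.3
ee_pos: [0.5397, -0.4054, 0.3278]
ee_rot: [0.177, 0.984, -0.004, 0.006]
contact_force: [0.3, -0.3, 0.1]
finger_gap: 0.0858
gripper_force: 0.0
```

```bash
python3 go.py .5975 -.155 .32 90; python3 - <<'E'
from h import *
r=ctrl.snapshot("wrist");np.savez("w5.npz",**{k:r[k] for k in("camera_matrix","world_to_cam")})
cv2.imwrite("pics/a5.png",r["image"][:,:,::-1])
E
```

```text
12.3 [ 0.5397 -0.4054  0.3278] psi 159.6 tilt 0.8 gap 0.0858 F [ 0.3 -0.3  0.1]
travel [0.067 0.51  0.016]
rotz 0.386
```

View pics/a5.png

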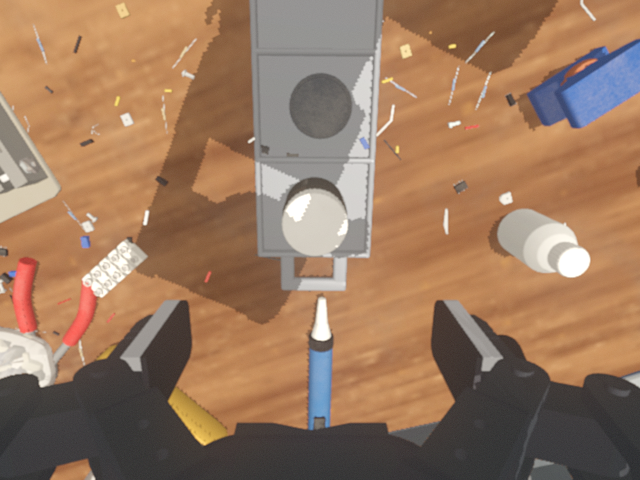

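The jar stands upright in the tab compartment (lid at about (314,222)) and the tin is unmoved. Tall bottle next.

drive_tool(rows=[{"rotation": [0, 0, 0.386], "travel": [0.062, 0.509, 0], "gripper": 0}, {"rotation": [0, 0, 0.386], "travel": [0.062, 0.509, 0], "gripper": 0}, {"rotation": [0, 0, 0.386], "travel": [0.062, 0.509, 0], "gripper": 0}, {"rotation": [0, 0, 0.386], "travel": [0.062, 0.509, 0], "gripper": 0}, {"rotation": [0, 0, 0.386], "travel": [0.062, 0.509, 0], "gripper": 0}, {"rotation": [0, 0, 0.386], "travel": [0.062, 0.509, 0], "gripper": 0}, {"rotation": [0, 0, 0.386], "travel": [0.062, 0.509, 0], "gripper": 0}, {"rotation": [0, 0, 0.386], "travel": [0.062, 0.509, 0], "gripper": 0}, {"rotation": [0, 0, 0.386], "travel": [0.062, 0.509, 0], "gripper": 0}, {"rotation": [0, 0, 0.386], "travel": [0.062, 0.509, 0], "gripper": 0}, {"rotation": [0, 0, 0.386], "travel": [0.062, 0.509, 0], "gripper": 0}])

```text
t: 13.45
ee_pos: [0.5978, -0.1549, 0.3197]
ee_rot: [0.706, 0.708, -0.0, -0.001]
contact_force: [-0.2, -0.6, -0.2]
finger_gap: 0.0853
gripper_force: 0.0
```

```bash
python3 go.py .5975 -.155 .194 90
```

```text
13.45 [ 0.5978 -0.1549  0.3197] psi 90.2 tilt 0.07 gap 0.0853 F [-0.2 -0.6 -0.2]
travel [-0.    -0.001  0.251]
rotz 0.001
```

drive_tool(rows=[{"rotation": [0, 0, 0], "travel": [0, 0, 0.09], "gripper": 0}, {"rotation": [0, 0, 0], "travel": [0, 0, 0.17], "gripper": 0}, {"rotation": [0, 0, 0], "travel": [0, 0, 0.22], "gripper": 0}, {"rotation": [0, 0, 0], "travel": [0, 0, 0.251], "gripper": 0}, {"rotation": [0, 0, 0], "travel": [0, 0, 0.251], "gripper": 0}, {"rotation": [0, 0, 0], "travel": [0, 0, 0.251], "gripper": 0.5}, {"rotation": [0, 0, 0], "travel": [0, 0, 0.251], "gripper": 1}, {"rotation": [0, 0, 0], "travel": [0, 0, 0.251], "gripper": 1}, {"rotation": [0, 0, 0], "travel": [0, 0, 0.251], "gripper": 1}, {"rotation": [0, 0, 0], "travel": [0, 0, 0.251], "gripper": 1}, {"rotation": [0, 0, 0], "travel": [0, 0, 0.251], "gripper": 1}, {"rotation": [0, 0, 0], "travel": [0, 0, 0.251], "gripper": 1}])

```text
t: 14.65
ee_pos: [0.5986, -0.1549, 0.1961]
ee_rot: [0.707, 0.708, 0.0, 0.001]
contact_force: [0.4, 1.1, 6.5]
finger_gap: 0.0273
gripper_force: 39.7
```

drive_tool(rows=[{"rotation": [0, 0, 0], "travel": [0, 0, -0.05], "gripper": 1}, {"rotation": [0, 0, 0], "travel": [0, 0, -0.15], "gripper": 1}, {"rotation": [0, 0, 0], "travel": [0, 0, -0.25], "gripper": 1}, {"rotation": [0, 0, 0], "travel": [0, 0, -0.3], "gripper": 1}, {"rotation": [0, 0, 0], "travel": [0, 0, -0.3], "gripper": 1}, {"rotation": [0, 0, 0], "travel": [0, 0, -0.3], "gripper": 1}])

```text
t: 15.25
ee_pos: [0.5978, -0.1545, 0.345]
ee_rot: [0.707, 0.708, 0.0, 0.0]
contact_force: [0.3, -0.1, -1.3]
finger_gap: 0.0274
gripper_force: 39.5
```

```bash
python3 go.py .407 -.354 .215 159.6
```

```text
15.25 [ 0.5978 -0.1545  0.345 ] psi 90.1 tilt 0.02 gap 0.0274 F [ 0.3 -0.1 -1.3]
travel [-0.399 -0.382  0.26 ]
rotz -0.386
```

drive_tool(rows=[{"rotation": [0, 0, -0.386], "travel": [-0.399, -0.382, 0], "gripper": 1}, {"rotation": [0, 0, -0.386], "travel": [-0.399, -0.382, 0], "gripper": 1}, {"rotation": [0, 0, -0.386], "travel": [-0.399, -0.382, 0], "gripper": 1}, {"rotation": [0, 0, -0.386], "travel": [-0.399, -0.382, 0], "gripper": 1}, {"rotation": [0, 0, -0.386], "travel": [-0.399, -0.382, 0], "gripper": 1}, {"rotation": [0, 0, -0.386], "travel": [-0.399, -0.382, 0], "gripper": 1}, {"rotation": [0, 0, -0.386], "travel": [-0.399, -0.382, 0], "gripper": 1}, {"rotation": [0, 0, -0.386], "travel": [-0.399, -0.382, 0], "gripper": 1}, {"rotation": [0, 0, -0.386], "travel": [-0.399, -0.382, 0], "gripper": 1}, {"rotation": [0, 0, -0.386], "travel": [-0.399, -0.382, 0.09], "gripper": 1}, {"rotation": [0, 0, -0.386], "travel": [-0.399, -0.382, 0.18], "gripper": 1}, {"rotation": [0, 0, -0.386], "travel": [-0.399, -0.382, 0.25], "gripper": 1}])

```text
t: 16.45
ee_pos: [0.4062, -0.3531, 0.2159]
ee_rot: [0.178, 0.984, 0.002, -0.002]
contact_force: [0.3, 0.0, -0.3]
finger_gap: 0.0277
gripper_force: 39.6
```

drive_tool(rows=[{"rotation": [0, 0, 0], "travel": [0, 0, 0], "gripper": 1}, {"rotation": [0, 0, 0], "travel": [0, 0, 0.02], "gripper": 1}, {"rotation": [0, 0, 0], "travel": [0, 0, 0.035], "gripper": 1}, {"rotation": [0, 0, 0], "travel": [0, 0, 0.042], "gripper": 1}, {"rotation": [0, 0, 0], "travel": [0, 0, 0.042], "gripper": 1}, {"rotation": [0, 0, 0], "travel": [0, 0, 0.042], "gripper": 1}])

```text
t: 17.05
ee_pos: [0.4075, -0.3546, 0.1997]
ee_rot: [0.178, 0.984, -0.001, 0.001]
contact_force: [0.4, -0.2, 0.4]
finger_gap: 0.0276
gripper_force: 39.7
```

```bash
python3 go.py .407 -.354 .199 159.6
```

```text
17.05 [ 0.4075 -0.3546  0.1997] psi 159.5 tilt 0.11 gap 0.0276 F [ 0.4 -0.2  0.4]
travel [0.001 0.001 0.001]
rotz -0.0
```

drive_tool(rows=[{"rotation": [0, 0, 0], "travel": [0, 0, 0.002], "gripper": 1}, {"rotation": [0, 0, 0], "travel": [0, 0, 0.002], "gripper": 0.65}, {"rotation": [0, 0, 0], "travel": [0, 0, 0.002], "gripper": 0.6}, {"rotation": [0, 0, 0], "travel": [0, 0, 0.002], "gripper": 0.5}, {"rotation": [0, 0, 0], "travel": [0, 0, -0.02], "gripper": 0.4}, {"rotation": [0, 0, 0], "travel": [0, 0, -0.1], "gripper": 0.3}, {"rotation": [0, 0, 0], "travel": [0, 0, -0.2], "gripper": 0}, {"rotation": [0, 0, 0], "travel": [0, 0, -0.27], "gripper": 0}, {"rotation": [0, 0, 0], "travel": [0, 0, -0.27], "gripper": 0}, {"rotation": [0, 0, 0], "travel": [0, 0, -0.27], "gripper": 0}])

```text
t: 18.05
ee_pos: [0.4072, -0.3543, 0.3351]
ee_rot: [0.178, 0.984, -0.001, 0.001]
contact_force: [-0.4, 0.6, -0.8]
finger_gap: 0.0852
gripper_force: 0.0
```

```bash
python3 go.py .520 -.2125 .333 103.5; python3 - <<'E'
from h import *
cv2.imwrite("pics/a6.png",ctrl.snapshot("wrist")["image"][:,:,::-1])
E
```

```text
18.05 [ 0.4072 -0.3543  0.3351] psi 159.5 tilt 0.14 gap 0.0852 F [-0.4  0.6 -0.8]
travel [-0.112  0.345  0.004]
rotz 0.311
```

View pics/a6.png

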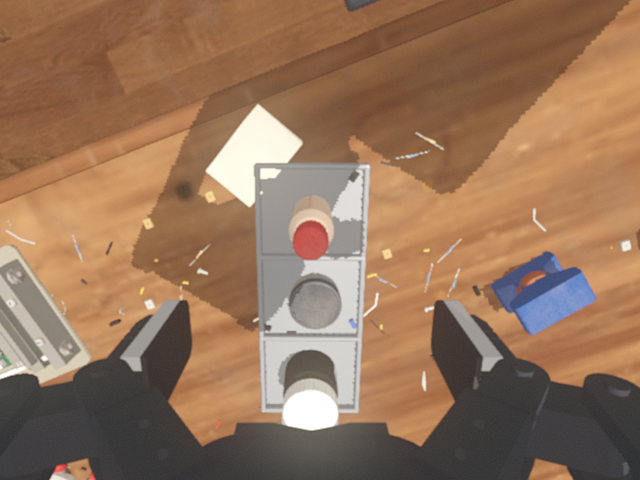

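The three in the long tray are upright and centred. Bobbin next.

drive_tool(rows=[{"rotation": [0, 0, 0.311], "travel": [-0.112, 0.345, 0], "gripper": 0}, {"rotation": [0, 0, 0.311], "travel": [-0.112, 0.345, 0], "gripper": 0}, {"rotation": [0, 0, 0.311], "travel": [-0.112, 0.345, 0], "gripper": 0}, {"rotation": [0, 0, 0.311], "travel": [-0.112, 0.345, 0], "gripper": 0}, {"rotation": [0, 0, 0.311], "travel": [-0.112, 0.345, 0], "gripper": 0}, {"rotation": [0, 0, 0.311], "travel": [-0.112, 0.345, 0], "gripper": 0}, {"rotation": [0, 0, 0.311], "travel": [-0.112, 0.345, 0], "gripper": 0}, {"rotation": [0, 0, 0.311], "travel": [-0.112, 0.345, 0], "gripper": 0}, {"rotation": [0, 0, 0.311], "travel": [-0.112, 0.345, 0.05], "gripper": 0}, {"rotation": [0, 0, 0.311], "travel": [-0.112, 0.345, 0.05], "gripper": 0}])

```text
t: 19.1
ee_pos: [0.5187, -0.2117, 0.3054]
ee_rot: [0.618, 0.786, -0.0, -0.004]
contact_force: [-0.6, 0.1, -0.5]
finger_gap: 0.0856
gripper_force: 0.0
```

```bash
python3 go.py .520 -.2125 .182 103.5
```

```text
19.1 [ 0.5187 -0.2117  0.3054] psi 103.7 tilt 0.49 gap 0.0856 F [-0.6  0.1 -0.5]
travel [-0.002  0.002  0.247]
rotz 0.001
```

drive_tool(rows=[{"rotation": [0, 0, 0], "travel": [0, 0, 0.09], "gripper": 0}, {"rotation": [0, 0, 0], "travel": [0, 0, 0.17], "gripper": 0}, {"rotation": [0, 0, 0], "travel": [0, 0, 0.22], "gripper": 0}, {"rotation": [0, 0, 0], "travel": [0, 0, 0.25], "gripper": 0}, {"rotation": [0, 0, 0], "travel": [0, 0, 0.25], "gripper": 0}, {"rotation": [0, 0, 0], "travel": [0, 0, 0.25], "gripper": 0.5}, {"rotation": [0, 0, 0], "travel": [0, 0, 0.25], "gripper": 1}, {"rotation": [0, 0, 0], "travel": [0, 0, 0.25], "gripper": 1}, {"rotation": [0, 0, 0], "travel": [0, 0, 0.25], "gripper": 1}, {"rotation": [0, 0, 0], "travel": [0, 0, 0.25], "gripper": 1}, {"rotation": [0, 0, 0], "travel": [0, 0, 0.25], "gripper": 1}, {"rotation": [0, 0, 0], "travel": [0, 0, 0.25], "gripper": 1}])

```text
t: 20.3
ee_pos: [0.5205, -0.2126, 0.1849]
ee_rot: [0.619, 0.786, 0.0, 0.001]
contact_force: [-0.2, -0.1, 7.0]
finger_gap: 0.0253
gripper_force: 40.6
```

drive_tool(rows=[{"rotation": [0, 0, 0], "travel": [0, 0, -0.05], "gripper": 1}, {"rotation": [0, 0, 0], "travel": [0, 0, -0.15], "gripper": 1}, {"rotation": [0, 0, 0], "travel": [0, 0, -0.25], "gripper": 1}, {"rotation": [0, 0, 0], "travel": [0, 0, -0.3], "gripper": 1}, {"rotation": [0, 0, 0], "travel": [0, 0, -0.3], "gripper": 1}, {"rotation": [0, 0, 0], "travel": [0, 0, -0.3], "gripper": 1}])

```text
t: 20.9
ee_pos: [0.5198, -0.2122, 0.334]
ee_rot: [0.619, 0.786, 0.0, 0.0]
contact_force: [0.1, -0.1, -1.3]
finger_gap: 0.0249
gripper_force: 39.7
```

```bash
python3 go.py .5136 -.007 .21 79.6
```

```text
20.9 [ 0.5198 -0.2122  0.334 ] psi 103.6 tilt 0.04 gap 0.0249 F [ 0.1 -0.1 -1.3]
travel [0.402 0.084 0.248]
rotz 0.133
```

drive_tool(rows=[{"rotation": [0, 0, 0.133], "travel": [0.25, 0.07, 0], "gripper": 1}, {"rotation": [0, 0, 0.133], "travel": [0.25, 0.07, 0], "gripper": 1}, {"rotation": [0, 0, 0.133], "travel": [0.25, 0.07, 0], "gripper": 1}, {"rotation": [0, 0, 0.133], "travel": [0.25, 0.07, 0], "gripper": 1}, {"rotation": [0, 0, 0.133], "travel": [0.25, 0.07, 0], "gripper": 1}, {"rotation": [0, 0, 0.133], "travel": [0.25, 0.07, 0], "gripper": 1}])

```text
t: 21.5
ee_pos: [0.5248, -0.0834, 0.3326]
ee_rot: [0.768, 0.64, -0.001, -0.001]
contact_force: [-0.5, -0.0, -1.0]
finger_gap: 0.0256
gripper_force: 39.7
```

```bash
python3 st.py; python3 - <<'E'
from h import *
r=ctrl.snapshot("wrist");np.savez("w7.npz",**{k:r[k] for k in("camera_matrix","world_to_cam")})
cv2.imwrite("pics/a7.png",r["image"][:,:,::-1])
E
```

```text
21.5 [ 0.5248 -0.0834  0.3326] psi 79.6 tilt 0.1 gap 0.0256 F [-0.5 -0.  -1. ]
```

View pics/a7.png

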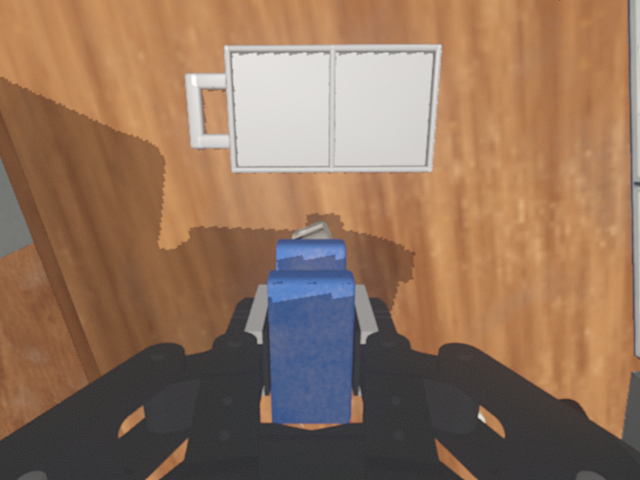

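The bobbin is held square. The short tray's rim corners are at (226,46), (440,46), (432,171), (232,171), with the tab on the left, nearer the robot.

```bash
python3 - <<'E'
from h import *
r=dict(np.load("w7.npz"))
C=back(r,[(226,46),(440,46),(432,171),(232,171)],.01);print(C.round(4).tolist(),[np.linalg.norm(C[i]-C[i-1]).round(4) for i in range(4)])
m=C.mean(0);d=(C[0]+C[3]-C[1]-C[2]);d/=np.linalg.norm(d)
print(m.round(4),np.degrees(np.arctan2(d[1],d[0])),(m+.035*d).round(4),(m-.035*d).round(4))
E
python3 go.py .5136 -.0055 .21 79.6
```

```text
[[0.4886, 0.038], [0.6267, 0.0127], [0.6135, -0.068], [0.4734, -0.0425]] [np.float64(0.0819), np.float64(0.1404), np.float64(0.0818), np.float64(0.1425)]
[ 0.5505 -0.015 ] 169.65538276386212 [ 0.5161 -0.0087] [ 0.585  -0.0212]
21.55 [ 0.5249 -0.0837  0.3329] psi 79.6 tilt 0.06 gap 0.0254 F [-0.2  0.7 -0.4]
travel [ 0.15  -0.05   0.246]
rotz -0.0
```

drive_tool(rows=[{"rotation": [0, 0, 0], "travel": [0.145, -0.047, 0], "gripper": 1}, {"rotation": [0, 0, 0], "travel": [0.145, -0.047, 0], "gripper": 1}, {"rotation": [0, 0, 0], "travel": [0.145, -0.047, 0], "gripper": 1}, {"rotation": [0, 0, 0], "travel": [0.145, -0.047, 0.09], "gripper": 1}, {"rotation": [0, 0, 0], "travel": [0.145, -0.047, 0.18], "gripper": 1}, {"rotation": [0, 0, 0], "travel": [0.145, -0.047, 0.24], "gripper": 1}, {"rotation": [0, 0, 0], "travel": [0.145, -0.047, 0.265], "gripper": 1}, {"rotation": [0, 0, 0], "travel": [0.145, -0.047, 0.28], "gripper": 1}, {"rotation": [0, 0, 0], "travel": [0.145, -0.047, 0.289], "gripper": 1}, {"rotation": [0, 0, 0], "travel": [0.145, -0.047, 0.289], "gripper": 1}, {"rotation": [0, 0, 0], "travel": [0.145, -0.047, 0.289], "gripper": 1}])

```text
t: 22.65
ee_pos: [0.5153, -0.0073, 0.1903]
ee_rot: [0.768, 0.64, 0.001, 0.001]
contact_force: [0.4, 0.3, -1.1]
finger_gap: 0.0252
gripper_force: 39.7
```

```bash
python3 go.py .515 -.008 .188 79.6
```

```text
22.65 [ 0.5153 -0.0073  0.1903] psi 79.6 tilt 0.14 gap 0.0252 F [ 0.4  0.3 -1.1]
travel [-0.001 -0.     0.005]
rotz 0.0
```

drive_tool(rows=[{"rotation": [0, 0, 0], "travel": [0, 0, 0.003], "gripper": 1}, {"rotation": [0, 0, 0], "travel": [0, 0, 0.004], "gripper": 1}, {"rotation": [0, 0, 0], "travel": [0, 0, 0.004], "gripper": 1}, {"rotation": [0, 0, 0], "travel": [0, 0, 0.004], "gripper": 0.65}, {"rotation": [0, 0, 0], "travel": [0, 0, 0.004], "gripper": 0.6}, {"rotation": [0, 0, 0], "travel": [0, 0, 0.004], "gripper": 0.5}, {"rotation": [0, 0, 0], "travel": [0, 0, -0.03], "gripper": 0.4}, {"rotation": [0, 0, 0], "travel": [0, 0, -0.1], "gripper": 0.3}, {"rotation": [0, 0, 0], "travel": [0, 0, -0.2], "gripper": 0}, {"rotation": [0, 0, 0], "travel": [0, 0, -0.27], "gripper": 0}, {"rotation": [0, 0, 0], "travel": [0, 0, -0.27], "gripper": 0}, {"rotation": [0, 0, 0], "travel": [0, 0, -0.27], "gripper": 0}])

```text
t: 23.85
ee_pos: [0.5146, -0.0071, 0.3249]
ee_rot: [0.768, 0.64, 0.001, 0.001]
contact_force: [-0.1, -0.3, 0.0]
finger_gap: 0.0853
gripper_force: 0.0
```

```bash
python3 go.py .520 -.105 .305 97
```

```text
23.85 [ 0.5146 -0.0071  0.3249] psi 79.6 tilt 0.1 gap 0.0853 F [-0.1 -0.3  0. ]
travel [-0.191  0.046  0.04 ]
rotz -0.097
```

drive_tool(rows=[{"rotation": [0, 0, -0.113], "travel": [-0.191, 0.046, 0], "gripper": 0}, {"rotation": [0, 0, -0.113], "travel": [-0.191, 0.046, 0], "gripper": 0}, {"rotation": [0, 0, -0.113], "travel": [-0.191, 0.046, 0], "gripper": 0}, {"rotation": [0, 0, -0.113], "travel": [-0.191, 0.046, 0.05], "gripper": 0}, {"rotation": [0, 0, -0.113], "travel": [-0.191, 0.046, 0.15], "gripper": 0}, {"rotation": [0, 0, -0.113], "travel": [-0.191, 0.046, 0.23], "gripper": 0}, {"rotation": [0, 0, -0.113], "travel": [-0.191, 0.046, 0.27], "gripper": 0}, {"rotation": [0, 0, -0.113], "travel": [-0.191, 0.046, 0.285], "gripper": 0}, {"rotation": [0, 0, -0.113], "travel": [-0.191, 0.046, 0.285], "gripper": 0}, {"rotation": [0, 0, -0.113], "travel": [-0.191, 0.046, 0.285], "gripper": 0}])

```text
t: 24.85
ee_pos: [0.5203, -0.1052, 0.1818]
ee_rot: [0.643, 0.766, 0.0, 0.0]
contact_force: [-0.4, 0.6, -0.1]
finger_gap: 0.0852
gripper_force: 0.0
```

drive_tool(rows=[{"rotation": [0, 0, 0], "travel": [0, 0, 0], "gripper": 0.5}, {"rotation": [0, 0, 0], "travel": [0, 0, 0], "gripper": 1}, {"rotation": [0, 0, 0], "travel": [0, 0, 0], "gripper": 1}, {"rotation": [0, 0, 0], "travel": [0, 0, 0], "gripper": 1}, {"rotation": [0, 0, 0], "travel": [0, 0, 0], "gripper": 1}, {"rotation": [0, 0, 0], "travel": [0, 0, 0], "gripper": 1}, {"rotation": [0, 0, 0], "travel": [0, 0, 0], "gripper": 1}])

```text
t: 25.55
ee_pos: [0.5204, -0.1053, 0.1825]
ee_rot: [0.643, 0.766, 0.0, 0.001]
contact_force: [-0.0, 1.0, 6.3]
finger_gap: 0.0269
gripper_force: 40.2
```

```bash
python3 st.py
```

```text
25.55 [ 0.5204 -0.1053  0.1825] psi 100.0 tilt 0.08 gap 0.0269 F [-0.   1.   6.3]
```

drive_tool(rows=[{"rotation": [0, 0, 0], "travel": [0, 0, -0.05], "gripper": 1}, {"rotation": [0, 0, 0], "travel": [0, 0, -0.15], "gripper": 1}, {"rotation": [0, 0, 0], "travel": [0, 0, -0.25], "gripper": 1}, {"rotation": [0, 0, 0], "travel": [0, 0, -0.25], "gripper": 1}, {"rotation": [0, 0, 0], "travel": [0, 0, -0.25], "gripper": 1}])

```text
t: 26.05
ee_pos: [0.5202, -0.1052, 0.3079]
ee_rot: [0.643, 0.766, 0.0, 0.001]
contact_force: [-0.0, 0.0, -0.9]
finger_gap: 0.0273
gripper_force: 39.6
```

```bash
python3 go.py .584 -.0205 .1855 79.6
```

```text
26.05 [ 0.5202 -0.1052  0.3079] psi 100.0 tilt 0.17 gap 0.0273 F [-0.   0.  -0.9]
travel [0.145 0.155 0.245]
rotz 0.113
```

drive_tool(rows=[{"rotation": [0, 0, 0.113], "travel": [0.145, 0.155, 0], "gripper": 1}, {"rotation": [0, 0, 0.113], "travel": [0.145, 0.155, 0], "gripper": 1}, {"rotation": [0, 0, 0.113], "travel": [0.145, 0.155, 0], "gripper": 1}, {"rotation": [0, 0, 0.113], "travel": [0.145, 0.155, 0], "gripper": 1}, {"rotation": [0, 0, 0.113], "travel": [0.145, 0.155, 0.09], "gripper": 1}, {"rotation": [0, 0, 0.113], "travel": [0.145, 0.155, 0.17], "gripper": 1}, {"rotation": [0, 0, 0.113], "travel": [0.145, 0.155, 0.215], "gripper": 1}, {"rotation": [0, 0, 0.113], "travel": [0.145, 0.155, 0.235], "gripper": 1}, {"rotation": [0, 0, 0.113], "travel": [0.145, 0.155, 0.241], "gripper": 1}, {"rotation": [0, 0, 0.113], "travel": [0.145, 0.155, 0.241], "gripper": 1}, {"rotation": [0, 0, 0.113], "travel": [0.145, 0.155, 0.241], "gripper": 1}])

```text
t: 27.15
ee_pos: [0.5837, -0.0211, 0.1863]
ee_rot: [0.768, 0.64, -0.0, -0.0]
contact_force: [-0.1, -0.5, -0.2]
finger_gap: 0.0273
gripper_force: 40.0
```

```bash
python3 go.py .584 -.0205 .1855 79.6
```

```text
27.15 [ 0.5837 -0.0211  0.1863] psi 79.6 tilt 0.01 gap 0.0273 F [-0.1 -0.5 -0.2]
travel [0.001 0.    0.002]
rotz 0.0
```

drive_tool(rows=[{"rotation": [0, 0, 0], "travel": [0, 0, 0.002], "gripper": 1}, {"rotation": [0, 0, 0], "travel": [0, 0, 0.002], "gripper": 1}, {"rotation": [0, 0, 0], "travel": [0, 0, 0.002], "gripper": 0.63}, {"rotation": [0, 0, 0], "travel": [0, 0, 0.002], "gripper": 0.58}, {"rotation": [0, 0, 0], "travel": [0, 0, 0.002], "gripper": 0.5}, {"rotation": [0, 0, 0], "travel": [0, 0, -0.03], "gripper": 0.45}, {"rotation": [0, 0, 0], "travel": [0, 0, -0.1], "gripper": 0.4}, {"rotation": [0, 0, 0], "travel": [0, 0, -0.2], "gripper": 0.2}, {"rotation": [0, 0, 0], "travel": [0, 0, -0.3], "gripper": 0}, {"rotation": [0, 0, 0], "travel": [-0.1, 0, -0.4], "gripper": 0}, {"rotation": [0, 0, 0], "travel": [-0.2, 0, -0.4], "gripper": 0}, {"rotation": [0, 0, 0], "travel": [-0.2, 0, -0.4], "gripper": 0}])

```text
t: 28.35
ee_pos: [0.5659, -0.1219, 0.389]
ee_rot: [0.769, 0.639, 0.001, 0.003]
contact_force: [0.7, 0.2, -1.3]
finger_gap: 0.0854
gripper_force: 0.0
```

```bash
python3 - <<'E'
from h import *
w=ctrl.snapshot("wrist"); np.savez("w8.npz",**{k:w[k] for k in("camera_matrix","world_to_cam")})
a=w["image"][:,:,::-1][0:360]; b=ctrl.snapshot("side")["image"][:,:,::-1][165:365,200:460]
cv2.imwrite("pics/a8.png",np.hstack([a[:,150:550],cv2.resize(b,(400,360))]))
E
python3 st.py
```

```text
28.45 [ 0.5656 -0.1209  0.387 ] psi 79.4 tilt 0.1 gap 0.0855 F [-0.3  0.3  0.3]
```

View pics/a8.png

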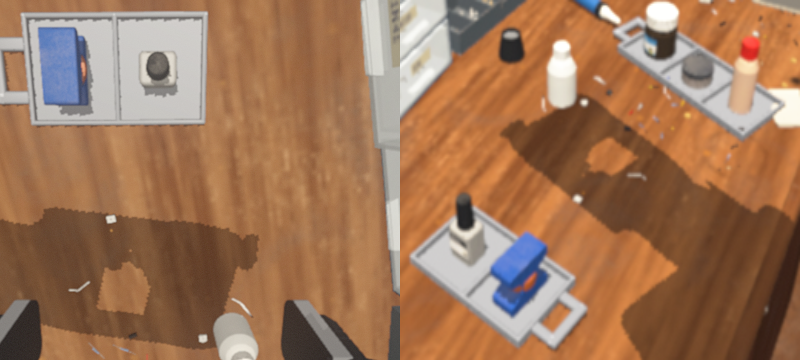

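All five stand free and upright in their compartments, and the white bottle and loupe are where they started. One numeric check on the short tray, then I'll hand in.

```bash
python3 - <<'E'
from h import *
r=dict(np.load("w8.npz")); o=np.array([150,0])
C=back(r,np.array([(22,13),(207,13),(203,125),(33,125)])+o,.01).mean(0)
a=np.radians(169.65);M=np.array([[np.cos(a),np.sin(a)],[-np.sin(a),np.cos(a)]])
b=back(r,np.array([(38,28),(75,28),(80,104),(42,106)])+o,.047).mean(0)
q=back(r,np.array([(158,63)])+o,.069)[0]
e=[(M@(b-C)).round(4),(M@(q-C)).round(4)];print(e)
if np.abs(e[0]-[.035,0]).max()<.012 and np.abs(e[1]-[-.035,0]).max()<.012: print(ctrl.close_job())
E
```

```text
[array([0.0371, 0.0009]), array([-0.0331,  0.0004])]
the job is handed in; nothing more can be done
None
```

The job is handed in: all five items stand upright and released in their compartments (short-tray items and tin measured within about 4 mm of centre, jar and tall bottle checked by eye), and the white-capped bottle and loupe were left untouched, at about 28 s of the 128 s allowed; no verdict was returned.

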